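# Arm the bathside call bell

### The arm

A 6-joint arm with a two-finger parallel gripper is mounted at the origin on the work surface. World frame = base frame: x ahead of the robot, y to its left, z up, the work surface at z = 0. Lengths are in m, angles in rad, forces in N, time in s.
With the tool pointing down it reaches from about 0.35 to 0.775 m from the base axis. Payload 7.3 kg.
Tool frame: the origin (TCP) lies at the very end of the fingers, on their centre line; the grasp point (between the pads) lies grip_point_offset behind it (grip_point_offset is the distance from the TCP to the grasp point, in m); z points along the fingers, y is the direction in which the jaws open and shut (so a half turn about z gives the same grasp; the last joint's range is limited). The gripper opens to 92 mm and grips with 3 to 60 N. Pads are 19 mm wide; open, the fingers measure 130 mm over their backs; the gripper's body (75 mm by 190 mm) begins 47 mm behind the grasp point.
Start: joints at [-1.396, 0.342, 1.524, -0, 1.275, -0.146], TCP at [0.166, -0.498, 0.227] pointing down, gripper open.
Joint ranges: [-2.53, 2.53], [-0.77, 2.02], [0.04, 2.7], [-1, 4.14], [0.28, 2.66], [-3.11, 3.11]. Speed limits (rad/s): [2.57, 2.57, 3.14, 3.14, 3.14, 3.14].

### API

Orientations are given as [roll, pitch, yaw] about the fixed x, y, z axes, in that order (R = Rz(yaw) Ry(pitch) Rx(roll)).
In Python, from cell import * gives the robot as it stands.
- The arm moves only by the shell command python3 -m inch 'ROWS' [OPENING] [FORCE]. ROWS is JSON, a list that holds one entry, the list of rows, each a list of 4 numbers: the shift along the tool's x, y, z in mm, then the turn about the tool's z in rad. In form: [[[x, y, z, roll], ...]]. A call has 1 to 10 rows; each row shifts and turns the commanded pose from where the row before left it, along the tool's axes as they then stand; what a row does not reach is not made up. A row lasts 1/8 s, in which the tool goes at most 62.5 mm and 10.7 degrees, less where a joint would pass 70% of its speed; a pose out of reach is approached as far as the arm can. A call with a gripper value outside its range is refused whole. OPENING is the closure, from -1 (fully open) to 1 (shut), set as the call begins (- or left out, the last holds). The fingers move at their own pace and stop on an object; FORCE is the grip in N (left out, the last holds). Time passes only in rows, so rows that do not move let the fingers close. It gives the time, the measured TCP pose, the force and the opening at its end, in the units of the state.
- observe(): the state, without advancing time (a new reading comes with each control period).
- read_camera(name): name is "side" or "top"; returns a dict with "img" (480x640x3 uint8, blue, green, red), "fx", "fy", "cx", "cy" (pixels), "k1" (the pictures are not rectified: a ray, as slopes to the right and down, at radius r is drawn at 1 + k1 r^2 times it, then the intrinsics apply), "eye" and "rotation" of the camera in the world. Camera axes: x right, y down, z forward; pixel columns grow to the right and rows downward; lengths in m; the calibration is good to about 2 mm. A picture is of the moment at which its call begins. There is no depth.
- hand_in(): hands the job in, once; it reports no verdict.
Trained networks look in the newest picture that a camera, given by its name, has taken for a name from the list of things; names that differ only in an ending like _2 or _b are one class to them, and where a whole thing is asked for, a point or a joint stands for the part that bears it (a point fixed in the world has none). Each returns a list of dicts, best first, with "conf" (0 to 1); they miss things now and then, are a little off and sometimes report something else, mostly with a low value. They report only what shows in the picture. A call takes as long as a camera call.
- boxes_of(camera, label): "at" ([row, column] in pixels, amid what is visible of it).
- place_of(camera, label): "at" ([row, column] in pixels: a listed point, or the origin of a listed thing).
The state is a dict: "time": time; "qpos": joint angles; "qvel": joint speeds; "joint_efforts": joint torques, N m; "tool_pos": TCP position; "tool_rot": TCP orientation; "contact_force": force on the tool from outside, world axes, zero at the start; "torque": the same for the moment, N m; "opening": finger opening in m.
Only numpy, scipy, OpenCV 4.12 (cv2) and the standard library are available. Lean on these libraries where they do the work, as an engineer would, in place of code of your own. Each camera call takes 0.05 s, during which the arm holds its last target. There are 200 camera calls.

### The job

Get the call bell on the corner shelf ready for use: first slide its telescopic striker arm out until the lock button clicks up, then draw the sprung arm back and leave it hooked on the hair-trigger catch. Do not let the arm fly back at any time, and leave the other things on the shelf undisturbed.

Things in the scene. Friction and masses are not known exactly. Their poses are not given: they have to be found in the camera images.
- call_bell: Fixed call bell on the shelf (shelf top z = 0.04 m): V-shaped grey base 8 mm thick. Origin: on the arm's upright hinge axis, on the shelf top; heights below are from it. x: middle of the arm's level swing; the arm points at -0.55 rad from x at rest, +0.55 rad when hooked. Hub, tube and arm are at most 52 mm high. Chrome bell dome, 68 mm wide, 55 mm high, centre at about (147, -143) mm.
- striker (a joint): Swing of the sprung arm, rad: 0 at rest, positive counter-clockwise from above. A spring drives it back to 0 (0.55 N m at rest, 1.15 at the catch: 3 to 7 N at the pull post). From 0.95 the nose rides over the catch's ramp, past about 1.11 the catch has snapped up behind it, hard stop 1.22; eased back it rests on the catch at 1.10. With the arm short the nose misses the catch.
- extension (a joint): How far the steel inner section is slid out of the arm's outer tube, m: starts between 0 and 0.022; the lock button clicks up at about 0.045 and locks it with 2 mm play; end stop 0.050. Slides with about 3 N and stays where it is left.
- lock_button (a joint): Lift of the dark 10 mm square lock button, m: 0 while held down under the tube's roof (hidden), 0.010 when clicked up through the hole in the roof, standing 5 mm above it, 85 mm from the hinge.
- trip_catch (a joint): Rocking of the hair-trigger catch, rad: 0 hook up, 0.16 fully down. A very weak spring holds it up: about 1 N on paddle or hook releases the arm. The arm's nose pushes it down by itself when drawn over it, and it comes back up behind the nose.
- pull_post_top (a point): Centre of the top of the upright steel pull post on the arm: round, 18 mm diameter, from the arm's top (40 mm above call_bell's origin) to 110 mm; its distance from the hinge axis is 125 mm plus the extension. Push it away from the hinge to slide the arm out, sideways to swing it.
- nose_tip (a point): Outer end of the arm's steel nose, which hooks on the catch: 171 mm from the hinge axis plus the extension, 36 mm above call_bell's origin; nose 12 mm wide.
- trip_paddle_top (a point): Middle of the top edge of the catch's upright grey metal trip paddle, 56 mm wide, 4 mm thick, top 97 mm above call_bell's origin, 256 mm from the hinge. The catch's hook lies 194 to 216 mm from the hinge, top at 34 mm. Touching the paddle releases the hooked arm.
- brush_cup: Green tumbler, 72 mm across, 100 mm high, with toothbrushes in it up to 190 mm high. Loose; origin at the centre of its underside. Leave alone.
- magnifier: Chrome magnifier on a stand: base 84 mm across, upright lens ring 96 mm wide (along its y), top at 183 mm. Loose; origin at the centre of its underside. Leave alone.
- soap_dish: White ceramic soap dish with a bar of soap, 110 x 80 x 30 mm. Loose; origin at the centre of its underside. Leave alone.
- pill_box: Blue pill organiser with seven lids, 156 (x) x 38 (y) x 26 mm. Loose; origin at the centre of its underside. Leave alone.

How it is judged:
On the way, in this order (a step that is already met when the one before it is completed fails the run):
1. the arm is slid out and its lock button has clicked up, with the arm not yet drawn back (value of joint extension above 0.041 m and value of joint lock_button above 0.007 m and value of joint striker below 0.95 rad), for 0.1 s.
2. the arm is drawn back past the catch (value of joint striker above 1.08 rad), for 0.1 s.
At the end, for the whole second after the job is handed in: The arm rests still on the raised catch (swing 1.07 to 1.15 rad, catch rocked less than 0.04 rad), slid out more than 41 mm with the lock button up more than 7 mm; cup, magnifier, soap dish and pill organiser within 15 mm of where they stood (value of joint striker between 1.07 and 1.15 rad and velocity of joint striker between -0.05 and 0.05 rad/s and value of joint trip_catch below 0.04 rad and value of joint extension above 0.041 m and value of joint lock_button above 0.007 m and distance of each of brush_cup, magnifier, soap_dish, pill_box from where it was at the start of the episode below 0.015 m); the robot touches nothing.
It fails at once if the sprung arm flies back (velocity of joint striker below -4 rad/s and value of joint striker below 1 rad).
It fails at once if a bystander is knocked over or pushed more than 20 mm (distance of any of brush_cup, magnifier, soap_dish, pill_box from where it was at the start of the episode above 0.02 m or angle between any of brush_cup, magnifier's own z axis and vertical above 0.4 rad).
It also fails if it takes over 54 s, if anything falls off the work surface, if the arm or the gripper's body presses on something with over 40 N, if the wrist force passes 120 N, or if a joint passes its speed limit or range.

## Working session

There is one attempt and no reset: what is moved stays moved. The work goes in short steps, Python scripts to look and compute and a shell command to move; the robot and the scene stay as the last step left them, time stands still between calls to the robot, and variables do not carry over. Pictures are saved under pics/ and viewed, about 8 in all and at most 12, crops included, and the job is handed in when it is done.

```bash
ls; mkdir -p pics; cat > h.py <<'E'
from cell import *
import numpy as np, cv2
def ray(c,at):
    r,cc=at; x=np.array([(cc-c["cx"])/c["fx"],(r-c["cy"])/c["fy"]]); u=x.copy()
    for _ in range(20): u=x/(1+c["k1"]*(u@u))
    d=np.array(c["rotation"])@np.array([u[0],u[1],1]); return np.array(c["eye"]),d
def onz(c,at,z):
    e,d=ray(c,at); return e+d*(z-e[2])/d[2]
def proj(c,p):
    q=np.array(c["rotation"]).T@(np.array(p)-np.array(c["eye"])); u=q[:2]/q[2]; u=u*(1+c["k1"]*(u@u))
    return [u[1]*c["fy"]+c["cy"],u[0]*c["fx"]+c["cx"]]
def tri(c1,a1,c2,a2):
    e1,d1=ray(c1,a1);e2,d2=ray(c2,a2)
    s=np.linalg.lstsq(np.stack([d1,-d2],1),e2-e1,rcond=None)[0]
    p,q=e1+s[0]*d1,e2+s[1]*d2; return (p+q)/2,np.linalg.norm(p-q)
E
cat > m.py <<'E'
from h import *
np.set_printoptions(precision=4,suppress=True)
C={n:read_camera(n) for n in("side","top")}
for n in C: cv2.imwrite(f"pics/{n}0.png",C[n]["img"]); print(n,np.array(C[n]["eye"]))
s=observe(); print(s["tool_pos"],s["tool_rot"],s["opening"],s["time"])
Z=dict(pull_post_top=.15,nose_tip=.076,trip_paddle_top=.137,call_bell=.04,brush_cup=.04,magnifier=.04,soap_dish=.04,pill_box=.04)
for l,z in Z.items():
    b={}
    for n in C:
        r=place_of(n,l)
        for k in r[:2]: print(l,n,round(k["conf"],2),np.round(k["at"]),onz(C[n],k["at"],z))
        if r:b[n]=r[0]["at"]
    if len(b)==2: print("   tri",*tri(C["side"],b["side"],C["top"],b["top"]))
E
python3 m.py
```

```text
pics
side [0.0808 0.697  0.8092]
top [0.4003 0.0101 1.1085]
[ 0.1655 -0.4979  0.2261] [-3.1402 -0.0002  0.3208] 0.09153292286605415 0.1Traceback (most recent call last):
  File "m.py", line 11, in <module>
    for k in r[:2]: print(l,n,round(k["conf"],2),np.round(k["at"]),onz(C[n],k["at"],z))
                                                                   ~~~^^^^^^^^^^^^^^^^
  File "h.py", line 8, in onz
    e,d=ray(c,at); return e+d*(z-e[2])/d[2]
                                       ~^^^
IndexError: invalid index to scalar variable.
```

```bash
sed -i 's/np.array(c\["rotation"\])/RR(c)/' h.py; cat >> h.py <<'E'
from scipy.spatial.transform import Rotation
def RR(c):
    r=np.array(c["rotation"]); return Rotation.from_euler("xyz",r).as_matrix() if r.shape==(3,) else r
E
python3 -c "
from h import *
print(read_camera('top')['rotation'])"
python3 m.py
```

```text
[-2.97941217  0.01232784 -1.5983963 ]
side [0.0808 0.697  0.8092]
top [0.4003 0.0101 1.1085]
[ 0.1656 -0.4981  0.2265] [-3.1412 -0.0001  0.3208] 0.09145716359279593 0.3
pull_post_top side 0.83 [233. 342.] [0.5333 0.0026 0.15  ]
pull_post_top top 0.52 [257. 332.] [0.533  0.0021 0.15  ]
   tri [0.5332 0.0023 0.1498] 0.0004693645992364459
nose_tip side 0.88 [246. 328.] [ 0.5793 -0.0069  0.076 ]
nose_tip top 0.61 [239. 332.] [ 0.5838 -0.0015  0.076 ]
   tri [ 0.5804 -0.003   0.079 ] 0.006459490002978388
trip_paddle_top side 0.56 [286. 267.] [0.559  0.2367 0.137 ]
trip_paddle_top side 0.42 [216. 365.] [ 0.5363 -0.1066  0.137 ]
trip_paddle_top top 0.96 [246. 220.] [0.5659 0.2401 0.137 ]
   tri [0.5626 0.238  0.1372] 0.0074075786712849215
call_bell side 0.69 [293. 376.] [0.4114 0.0236 0.04  ]
call_bell side 0.25 [288. 272.] [0.6135 0.1659 0.04  ]
call_bell top 0.89 [317. 319.] [0.4092 0.0345 0.04  ]
   tri [0.408  0.0336 0.0509] 0.0026072461562579863
brush_cup side 0.95 [218. 362.] [ 0.6031 -0.2078  0.04  ]
brush_cup top 0.71 [233. 417.] [ 0.5983 -0.2007  0.04  ]
   tri [ 0.5973 -0.1989  0.0477] 0.0011390621703286131
magnifier side 0.72 [392. 314.] [0.3644 0.3196 0.04  ]
magnifier side 0.29 [231. 340.] [ 0.6188 -0.1167  0.04  ]
magnifier top 0.56 [340. 195.] [0.364  0.3219 0.04  ]
   tri [0.3638 0.321  0.0425] 0.0006923867504183477
soap_dish side 0.6 [273. 255.] [0.6812 0.1553 0.04  ]
soap_dish top 0.59 [198. 269.] [0.6937 0.1473 0.04  ]
   tri [0.6944 0.1473 0.0272] 0.006224983581442005
pill_box side 0.6 [226. 312.] [ 0.6923 -0.0838  0.04  ]
pill_box top 0.81 [197. 361.] [ 0.6905 -0.0719  0.04  ]
   tri [ 0.6857 -0.0721  0.051 ] 0.00411720934241858
```

View pics/top0.png

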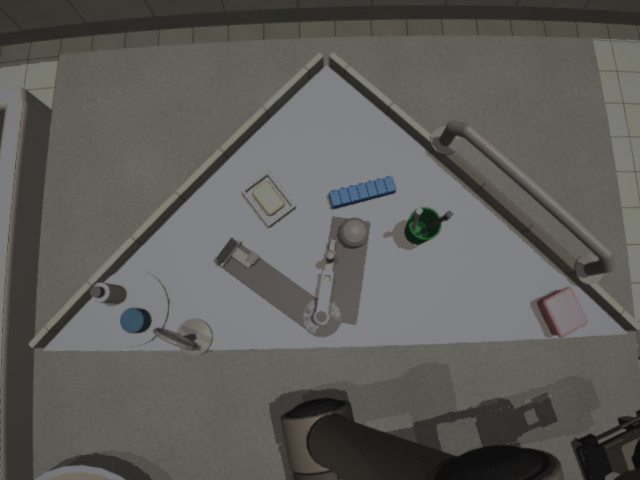

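View pics/side0.png

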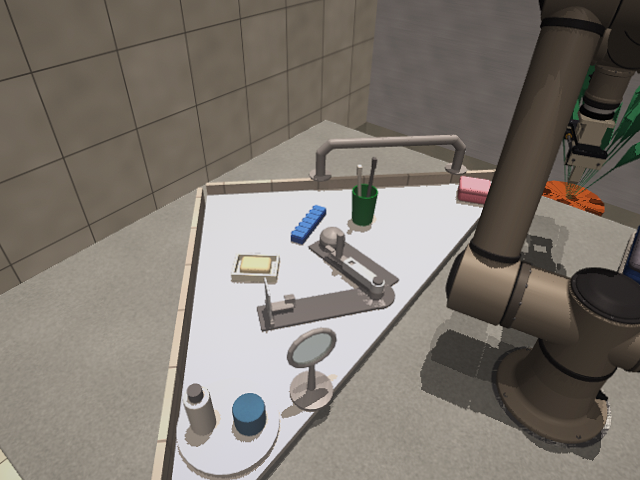

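```bash
cat > f.py <<'E'
from h import *
import cell
from scipy.optimize import least_squares
print([ (n,getattr(cell,n)) for n in dir(cell) if 'grip' in n.lower()])
P=np.array([.5332,.0023]);T=np.array([.5635,.2385]);N=np.array([.581,-.003]);H=np.array([.4088,.034])
u=lambda a:np.array([np.cos(a),np.sin(a)])
f=lambda v:np.r_[v[:2]+(.125+v[3])*u(v[2])-P,v[:2]+.256*u(v[2]+1.1)-T,(v[:2]+(.171+v[3])*u(v[2])-N)/2,(v[:2]-H)/2]
s=least_squares(f,[.41,.033,-.2,.005]);print(s.x,f(s.x)*1000)
E
python3 f.py
python3 -m inch '[[[0,0,-50,0],[60,0,0,0],[60,0,0,0]]]' -1 25
```

```text
[('grip_point_offset', 0.0188)]
[ 0.40562693  0.03221038 -0.1927721   0.00632626] [ 1.32061821  4.75084975 -0.19448894 -4.61298388 -0.66572158  0.61907612
 -1.58653696 -0.89480787]
time: 1.48
tool_pos: [0.2803, -0.4604, 0.2775]
tool_rot: [3.14, -0.0, 0.318]
contact_force: [0.6, -0.2, -0.2]
opening: 0.0918
```

```bash
python3 -m inch '[[[43,-40,0,0],[43,-40,0,0],[43,-40,0,0],[43,-40,0,0],[43,-40,0,0],[43,-40,0,0],[43,-40,0,0],[43,-40,0,0],[41,-40,0,0],[0,0,0,0]]]'
python3 -m inch '[[[0,0,0,0.173],[0,0,0,0.173],[0,0,0,0.174],[0,0,0,0],[0,0,0,0]]]'
cat > v.py <<'E'
import sys; from h import *
np.set_printoptions(precision=4,suppress=True)
t=sys.argv[1]; s=observe(); print(s["tool_pos"],s["tool_rot"],s["opening"],s["contact_force"],s["time"])
o=[]
for n,p in(("side",s["tool_pos"]),("top",s["tool_pos"])):
    c=read_camera(n); r,k=map(int,proj(c,[p[0],p[1],.12])); print(n,"TCP",np.round(proj(c,p)))
    r=min(max(r,75),405);k=min(max(k,100),540);print("crop origin",r-75,k-100)
    for l,z in(("pull_post_top",.15),("nose_tip",.076),("lock_button",.095)):
        for q in place_of(n,l)[:1]: print(l,round(q["conf"],2),np.round(q["at"]),onz(c,q["at"],z))
    o.append(cv2.resize(c["img"][r-75:r+75,k-100:k+100],None,fx=3.8,fy=3.8,interpolation=2)[:300*2])
cv2.imwrite(f"pics/{t}.png",cv2.resize(np.hstack(o),(800,300)) if 0 else cv2.resize(np.vstack(o),(400,600)))
E
python3 v.py a
```

```text
time: 2.72
tool_pos: [0.5322, 0.0061, 0.2763]
tool_rot: [-3.141, -0.0, 0.326]
contact_force: [-0.5, -0.3, 0.5]
opening: 0.0918
time: 3.35
tool_pos: [0.5311, 0.0021, 0.2768]
tool_rot: [3.141, -0.0, -0.197]
contact_force: [-0.1, -0.4, -0.4]
opening: 0.0918
[0.5311 0.0021 0.2768] [ 3.1414 -0.     -0.1965] 0.09176435131063634 [-0.1443 -0.4156 -0.4245] 3.35
side TCP [188. 346.]
crop origin 167 241
pull_post_top 0.89 [233. 340.] [0.5364 0.0061 0.15  ]
nose_tip 0.91 [245. 329.] [ 0.5808 -0.0153  0.076 ]Traceback (most recent call last):
  File "v.py", line 9, in <module>
    for q in place_of(n,l)[:1]: print(l,round(q["conf"],2),np.round(q["at"]),onz(c,q["at"],z))
             ~~~~~~~~^^^^^
ValueError: it knows: brush_cup, call_bell, magnifier, nose_tip, pill_box, pull_post_top, soap_dish, trip_paddle_top
```

```bash
sed -i 's/,("lock_button",.095)//' v.py
python3 -m inch '[[[3,-1,45,0],[0,0,45,0],[0,0,40,0],[0,0,30,0],[0,0,12,0],[0,0,0,0]]]'
python3 v.py a
```

```text
time: 4.25
tool_pos: [0.5344, 0.003, 0.1046]
tool_rot: [3.141, 0.001, -0.199]
contact_force: [-0.4, 0.0, -1.0]
opening: 0.0917
[0.5344 0.003  0.1046] [ 3.1415  0.0007 -0.1987] 0.09169187858340098 [-0.4161  0.0407 -0.9857] 4.25
side TCP [247. 340.]
crop origin 167 240
pull_post_top 0.66 [232. 341.] [ 0.5363 -0.0004  0.15  ]
nose_tip 0.77 [246. 330.] [ 0.5754 -0.0106  0.076 ]
top TCP [259. 331.]
crop origin 183 231
```

View pics/a.png

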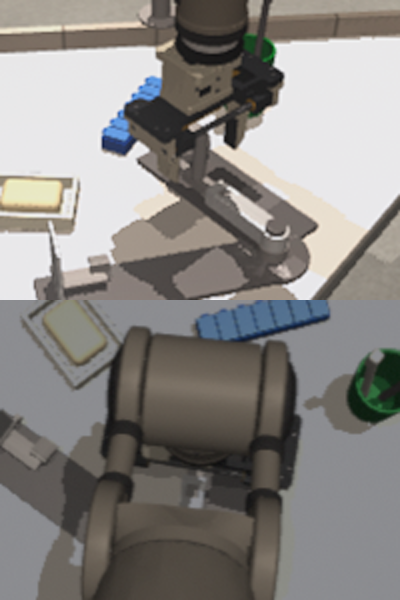

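The post stands between the two open fingers (side crop, about row 150, column 205). I'll close on it.

```bash
python3 -m inch '[[[0,0,0,0],[0,0,0,0],[0,0,0,0],[0,0,0,0],[0,0,0,0],[0,0,0,0],[0,0,0,0]]]' 1 30
```

```text
time: 5.42
tool_pos: [0.5344, 0.003, 0.1047]
tool_rot: [3.142, -0.0, -0.199]
contact_force: [-0.3, 0.1, -1.1]
opening: 0.0265
```

```bash
python3 -m inch '[[[0,0,0,0],[0,0,0,0],[0,0,0,0],[0,0,0,0]]]'
python3 -m inch '[[[3,0,0,0],[3,0,0,0],[3,0,0,0],[0,0,0,0]]]'
```

```text
time: 5.92
tool_pos: [0.5349, 0.0054, 0.1048]
tool_rot: [-3.138, -0.0, -0.199]
contact_force: [2.2, 11.3, 1.0]
opening: 0.0171
time: 6.42
tool_pos: [0.5431, 0.0039, 0.1046]
tool_rot: [-3.138, 0.001, -0.199]
contact_force: [0.6, 11.2, 1.4]
opening: 0.0178
```

```bash
python3 -m inch '[[[3,-2.5,0,0],[3,0,0,0],[3,0,0,0],[3,0,0,0],[3,0,0,0],[3,0,0,0],[0,0,0,0]]]'
```

```text
time: 7.3
tool_pos: [0.5617, 0.0009, 0.1046]
tool_rot: [-3.14, 0.0, -0.199]
contact_force: [-0.3, 6.8, 0.7]
opening: 0.0178
```

```bash
python3 v.py b
```

```text
[0.5617 0.0009 0.1046] [-3.1402  0.0002 -0.1995] 0.01776673314681515 [-0.3424  6.8277  0.6553] 7.3
side TCP [242. 332.]
crop origin 162 232
pull_post_top 0.75 [228. 334.] [0.5577 0.0007 0.15  ]
nose_tip 0.6 [243. 321.] [ 0.6005 -0.0064  0.076 ]
top TCP [247. 332.]
crop origin 170 231
```

View pics/b.png

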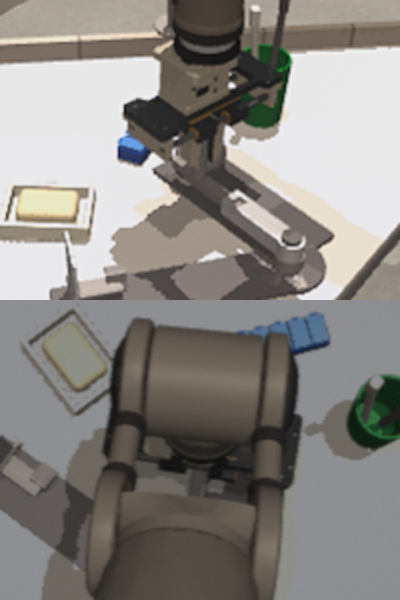

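```bash
python3 -m inch '[[[2,-1.5,0,0],[2,0,0,0],[2,0,0,0],[2,0,0,0],[0,0,0,0]]]'
python3 -m inch '[[[1.5,0,0,0],[1.5,0,0,0],[0,0,0,0]]]'
```

```text
time: 8.22
tool_pos: [0.5698, -0.0002, 0.1047]
tool_rot: [3.141, -0.0, -0.199]
contact_force: [-0.9, 0.2, -0.4]
opening: 0.0177
time: 8.6
tool_pos: [0.5726, -0.0007, 0.1047]
tool_rot: [3.141, -0.0, -0.199]
contact_force: [-2.7, 0.0, -0.8]
opening: 0.0171
```

```bash
python3 -m inch '[[[1.5,0,0,0],[1,0,0,0],[0,0,0,0]]]'
python3 -m inch '[[[1.5,0,0,0],[1,0,0,0],[0,0,0,0]]]'
```

```text
time: 8.98
tool_pos: [0.5753, -0.0011, 0.1046]
tool_rot: [-3.142, -0.001, -0.199]
contact_force: [-0.3, 0.5, -2.6]
opening: 0.0177
time: 9.35
tool_pos: [0.5775, -0.0015, 0.1047]
tool_rot: [-3.142, -0.0, -0.199]
contact_force: [-0.9, -0.6, -3.1]
opening: 0.0176
```

```bash
python3 v.py c
```

```text
[ 0.5775 -0.0015  0.1047] [-3.1416 -0.0003 -0.1993] 0.017591417906740216 [-0.9174 -0.5642 -3.055 ] 9.35
side TCP [239. 327.]
crop origin 159 227
pull_post_top 0.81 [224. 329.] [ 0.5766 -0.0047  0.15  ]
nose_tip 0.83 [241. 316.] [ 0.6158 -0.0063  0.076 ]
top TCP [240. 333.]
crop origin 163 232
pull_post_top 0.62 [237. 335.] [ 0.5756 -0.0065  0.15  ]
```

View pics/c.png

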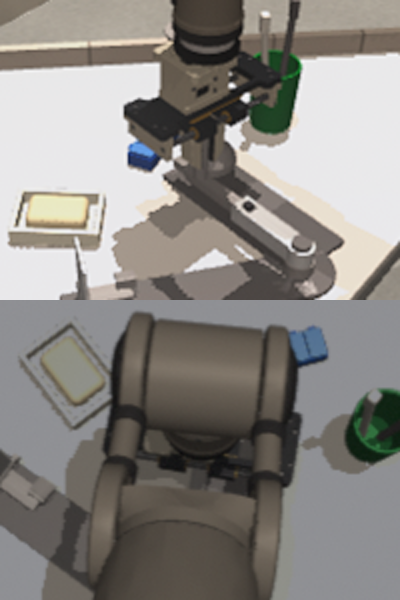

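A dark square now shows on the tube roof (side crop, row 206, column 248), so the button is probably up. I'll tug outward to check the lock holds.

```bash
python3 -m inch '[[[1.5,0,0,0],[1,0,0,0],[0,0,0,0]]]'
python3 -m inch '[[[-2,0,0,0],[-2,0,0,0],[-2,0,0,0],[0,0,0,0]]]'
```

```text
time: 10.02
tool_pos: [0.578, -0.0017, 0.1042]
tool_rot: [3.141, 0.004, -0.199]
contact_force: [-6.8, 1.1, -1.6]
opening: 0.0169
time: 10.52
tool_pos: [0.5743, -0.001, 0.1049]
tool_rot: [3.142, -0.001, -0.199]
contact_force: [1.9, -0.4, -4.0]
opening: 0.0176
```

```bash
python3 -m inch '[[[-2,0,0,0],[-1,0,0,0],[0,0,0,0]]]'
```

```text
time: 10.9
tool_pos: [0.5732, -0.0008, 0.1054]
tool_rot: [-3.141, -0.005, -0.199]
contact_force: [7.8, -1.1, -4.8]
opening: 0.0177
```

Locked in both directions. Next is the draw-back arc.

```bash
python3 -m inch '[[[3,0,0,0],[-0.4,-8.5,0,-0.05],[-0.8,-17,0,-0.1],[-0.8,-17,0,-0.1],[-0.8,-17,0,-0.1],[-0.4,-8.5,0,-0.05],[0,0,0,0]]]' 1 40
cat > p.py <<'E'
from h import *
s=observe();d=np.array(s["tool_pos"])[:2]-[.408,.033]
b=np.arctan2(d[1],d[0]);y=s["tool_rot"][2];f=np.array(s["contact_force"])
print("r",np.hypot(*d),"swing",b+.1995,"yaw",y,"Frad",f[:2]@[np.cos(b),np.sin(b)],"Ftan",f[:2]@[-np.sin(b),np.cos(b)],"Fz",f[2],"z",s["tool_pos"][2],s["opening"],s["time"])
E
python3 p.py
```

```text
time: 11.78
tool_pos: [0.5732, 0.0669, 0.1046]
tool_rot: [3.141, 0.001, 0.202]
contact_force: [-0.6, -4.6, -3.8]
opening: 0.0172
r 0.16867828310329216 swing 0.40157522618313546 yaw 0.2017969731832292 Frad -1.4830200162198874 Ftan -4.435633750182441 Fz -3.7810254097384077 z 0.10461223308944331 0.01723120346687679 11.775
```

```bash
python3 -m inch '[[[-0.4,-8.5,0,-0.05],[-0.8,-17,0,-0.1],[-0.8,-17,0,-0.1],[-0.8,-17,0,-0.1],[-0.8,-17,0,-0.1],[-0.4,-8.5,0,-0.05],[0,0,0,0]]]'
python3 p.py
```

```text
time: 12.65
tool_pos: [0.5372, 0.1422, 0.1048]
tool_rot: [3.14, -0.0, 0.7]
contact_force: [1.9, -6.0, -4.9]
opening: 0.0174
r 0.1691474163891766 swing 0.9011806517715493 yaw 0.7002195427767257 Frad -2.4460638594970208 Ftan -5.845011201260943 Fz -4.934835998347047 z 0.10480858750323944 0.017420589171871708 12.65
```

```bash
python3 -m inch '[[[-0.3,-8.5,0,-0.05],[-0.2,-8.5,0,-0.05],[-0.2,-8.5,0,-0.05],[-0.2,-8.5,0,-0.05],[-0.2,-6.8,0,-0.04],[0,0,0,0]]]'
python3 p.py
python3 -m inch '[[[-0.1,-3.4,0,-0.02],[0,0,0,0],[0,0,0,0]]]'
python3 p.py; python3 v.py d
```

```text
time: 13.4
tool_pos: [0.5072, 0.1691, 0.1046]
tool_rot: [3.141, 0.001, 0.939]
contact_force: [1.4, -7.9, -4.3]
opening: 0.0172
r 0.16838818916363726 swing 1.1406460588451408 yaw 0.9393558358900274 Frad -5.552979247006452 Ftan -5.800496028397264 Fz -4.345373738923991 z 0.10460892036543121 0.017231923945045847 13.4
time: 13.78
tool_pos: [0.5047, 0.1708, 0.1046]
tool_rot: [3.141, 0.001, 0.958]
contact_force: [1.9, -7.3, -5.5]
opening: 0.0177
r 0.16831232938536797 swing 1.1584370405520152 yaw 0.958376950246963 Frad -4.910328980376374 Ftan -5.792270378830282 Fz -5.51430343317632 z 0.10456743000552811 0.017710202387148415 13.775
[0.5047 0.1708 0.1046] [3.1406 0.0009 0.9584] 0.017710202387148415 [ 1.921  -7.3465 -5.5143] 13.775
side TCP [291. 306.]
crop origin 211 206
nose_tip 0.56 [305. 289.] [0.5252 0.2055 0.076 ]
top TCP [275. 255.]
crop origin 198 153
```

View pics/d.png

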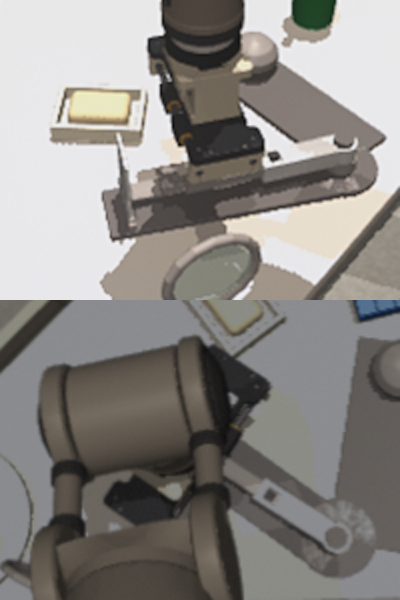

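```bash
python3 -m inch '[[[-1,-3.4,0,-0.02],[0,0,0,0]]]'
python3 p.py
python3 -m inch '[[[0,2,0,0.012],[0,2,0,0.012],[0,2,0,0.012],[0,2,0,0.012],[0,0,0,0],[0,0,0,0]]]'
python3 p.py
```

```text
time: 14.32
tool_pos: [0.5019, 0.1725, 0.1048]
tool_rot: [3.14, -0.001, 0.978]
contact_force: [3.5, -5.2, -5.3]
opening: 0.0174
r 0.16810473277735768 swing 1.1779418110748705 yaw 0.9784961863428083 Frad -2.3595253687203863 Ftan -5.7722278837636765 Fz -5.3072137619419175 z 0.1048257036701463 0.017421396315842747 14.325
time: 15.08
tool_pos: [0.5086, 0.1679, 0.1048]
tool_rot: [3.14, -0.001, 0.93]
contact_force: [4.7, -5.0, -4.6]
opening: 0.0172
r 0.16826629088496314 swing 1.1292605789352912 yaw 0.9301928489459128 Frad -1.2334460293205205 Ftan -6.760228815677719 Fz -4.588992194742948 z 0.10482823456543694 0.017245740908316404 15.075
```

```bash
for i in 1; do python3 -m inch '[[[0,1.5,0,0.009],[0,1.5,0,0.009],[0,0,0,0],[0,0,0,0]]]'; python3 p.py; python3 -m inch '[[[0,1,0,0.006],[0,1,0,0.006],[0,0,0,0],[0,0,0,0]]]'; python3 p.py; done
```

```text
time: 15.58
tool_pos: [0.5111, 0.1661, 0.1048]
tool_rot: [3.14, -0.001, 0.912]
contact_force: [3.7, -4.9, -5.2]
opening: 0.0175
r 0.1683159705035844 swing 1.1113547766136063 yaw 0.9122513171599895 Frad -1.5728323128132478 Ftan -5.9548149470864224 Fz -5.20321425219338 z 0.10483805735891114 0.017506415358541676 15.575
time: 16.08
tool_pos: [0.5125, 0.165, 0.1048]
tool_rot: [3.14, -0.001, 0.9]
contact_force: [3.2, -4.1, -5.3]
opening: 0.0175
r 0.1683328070783303 swing 1.1005089111695 yaw 0.9002837983755478 Frad -1.2264769237260436 Ftan -5.09621111413025 Fz -5.255698587933803 z 0.10481863114276545 0.01751225514436633 16.075
```

```bash
python3 -m inch '[[[0,1,0,0.006],[0,1,0,0.006],[0,0,0,0],[0,0,0,0]]]'; python3 p.py;  python3 -m inch '[[[0,0.7,0,0],[0,0.7,0,0],[0,0,0,0],[0,0,0,0]]]'; python3 p.py
```

```text
time: 16.58
tool_pos: [0.5128, 0.1648, 0.1048]
tool_rot: [-3.141, -0.0, 0.891]
contact_force: [0.4, 0.8, -2.3]
opening: 0.0176
r 0.16833397718522256 swing 1.0985377364611062 yaw 0.8907554838209029 Frad 0.8584215250184601 Ftan 0.1954097853134013 Fz -2.3397480086542495 z 0.10475516891794708 0.017630179243341336 16.575
time: 17.08
tool_pos: [0.513, 0.1646, 0.1046]
tool_rot: [-3.139, 0.0, 0.891]
contact_force: [-3.5, 6.3, -0.4]
opening: 0.0173
r 0.16833053608728527 swing 1.0968984267930013 yaw 0.8908709464522633 Frad 2.757582986938808 Ftan 6.671104581773211 Fz -0.41571709145176017 z 0.10464143982405025 0.017323312983788454 17.075
```

```bash
python3 -m inch '[[[0,-0.7,0,0],[0,-0.5,0,0],[0,0,0,0],[0,0,0,0]]]'; python3 p.py; python3 v.py e
```

```text
time: 17.58
tool_pos: [0.5129, 0.1646, 0.1047]
tool_rot: [-3.141, -0.0, 0.891]
contact_force: [-2.2, 4.2, -1.1]
opening: 0.0173
r 0.16831555491737368 swing 1.0974308824301926 yaw 0.8907754916328297 Frad 1.883663970303056 Ftan 4.30113889046005 Fz -1.0917849449439823 z 0.10468387138911968 0.017345215526488985 17.575
[0.5129 0.1646 0.1047] [-3.141  -0.0002  0.8908] 0.017345215526488985 [-2.1897  4.1537 -1.0918] 17.575
side TCP [288. 305.]
crop origin 208 205
pull_post_top 0.47 [288. 269.] [0.5428 0.2459 0.15  ]
nose_tip 0.69 [299. 288.] [0.5391 0.1934 0.076 ]
top TCP [271. 258.]
crop origin 195 156
```

View pics/e.png

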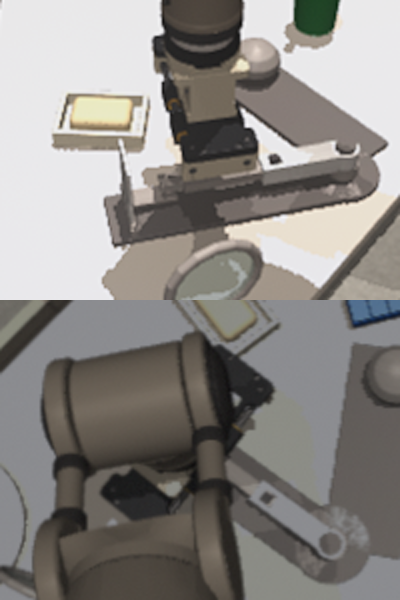

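```bash
python3 -m inch '[[[0,-0.6,0,0],[0,-0.4,0,0],[0,0,0,0],[0,0,0,0]]]'; python3 p.py
```

```text
time: 18.38
tool_pos: [0.5127, 0.1647, 0.1048]
tool_rot: [3.141, -0.0, 0.891]
contact_force: [1.5, 2.7, -2.3]
opening: 0.0171
r 0.1682737482863549 swing 1.0986345127249222 yaw 0.8906701939327348 Frad 3.036950185804935 Ftan 0.5167550119874142 Fz -2.2552153449224033 z 0.10478928113308697 0.017141097513234782 18.375
```

```bash
python3 -m inch '[[[0,0,0,0],[0,0,0,0],[0,0,0,0]]]' 1 5; python3 p.py; python3 -m inch '[[[0,0,0,0],[0,0,0,0],[0,0,0,0],[0,0,0,0],[0,0,0,0],[0,0,0,0],[0,0,0,0],[0,0,0,0]]]' -1 5; python3 p.py; python3 v.py f
```

```text
time: 18.75
tool_pos: [0.5126, 0.1647, 0.1049]
tool_rot: [3.141, -0.0, 0.891]
contact_force: [1.8, 1.1, -1.6]
opening: 0.0176
r 0.16820987037816296 swing 1.0993498586936503 yaw 0.8908316572637802 Frad 1.9370755215217257 Ftan -0.7235638328263548 Fz -1.5894008956422965 z 0.10485488508851164 0.01759305989796381 18.75
time: 19.75
tool_pos: [0.5123, 0.1649, 0.1047]
tool_rot: [3.142, 0.0, 0.891]
contact_force: [0.3, -0.2, -1.1]
opening: 0.0904
r 0.1681620472002288 swing 1.1013370659570214 yaw 0.8907568903452225 Frad 0.04156355075385404 Ftan -0.31665493317160837 Fz -1.0658972126996 z 0.10468396704781317 0.09036229654580556 19.75
[0.5123 0.1649 0.1047] [3.1415 0.     0.8908] 0.09036229654580556 [ 0.2742 -0.1638 -1.0659] 19.75
side TCP [288. 305.]
crop origin 208 205
nose_tip 0.67 [300. 287.] [0.5385 0.1968 0.076 ]
top TCP [271. 257.]
crop origin 195 156
```

View pics/f.png

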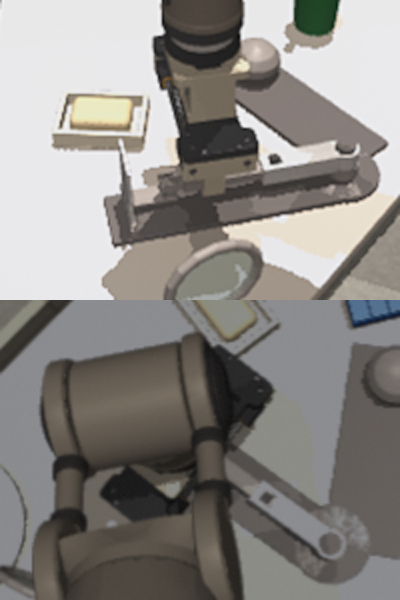

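The gripper is open and the arm stays on the catch. I'll lift straight up.

```bash
python3 -m inch '[[[0,0,-10,0],[0,0,-20,0],[0,0,-30,0],[0,0,-40,0],[0,0,-40,0],[0,0,-30,0],[0,0,0,0]]]'
python3 -m inch '[[[-50,0,0,0],[-50,0,0,0],[0,0,0,0],[0,0,0,0]]]'
sed 's/side0/sideZ/;s/{n}0/{n}Z/' m.py > mz.py; python3 mz.py; python3 -c "
import cv2;a=cv2.imread('pics/sideZ.png')[180:420,200:440];cv2.imwrite('pics/z.png',cv2.resize(a,(600,600),interpolation=2))"
```

```text
time: 20.92
tool_pos: [0.5133, 0.1651, 0.2779]
tool_rot: [3.137, -0.005, 0.891]
contact_force: [-0.1, -0.2, 0.5]
opening: 0.0918
time: 21.42
tool_pos: [0.4496, 0.0873, 0.2745]
tool_rot: [-3.142, -0.0, 0.89]
contact_force: [0.5, -0.0, 0.6]
opening: 0.0917
side [0.0808 0.697  0.8092]
top [0.4003 0.0101 1.1085]
[0.4499 0.0877 0.2744] [-3.1413  0.      0.8914] 0.0915797675551584 21.525
pull_post_top side 0.97 [273. 308.] [0.5098 0.1609 0.15  ]
nose_tip side 0.7 [300. 288.] [0.5367 0.1969 0.076 ]
trip_paddle_top side 0.59 [285. 270.] [0.5577 0.2292 0.137 ]
trip_paddle_top top 0.51 [192. 360.] [ 0.6745 -0.0628  0.137 ]
   tri [ 0.8216 -0.0756 -0.2802] 0.06794184789748131
call_bell side 0.94 [294. 373.] [0.4148 0.0284 0.04  ]
call_bell top 0.95 [316. 320.] [0.4126 0.0316 0.04  ]
   tri [0.4128 0.0317 0.0439] 0.0006966588364611186
brush_cup top 0.94 [231. 416.] [ 0.6038 -0.1984  0.04  ]
brush_cup top 0.74 [193. 362.] [ 0.6986 -0.0756  0.04  ]
magnifier side 0.73 [394. 314.] [0.3614 0.3224 0.04  ]
magnifier top 0.65 [334. 193.] [0.3784 0.3262 0.04  ]
magnifier top 0.55 [199. 268.] [0.6909 0.1502 0.04  ]
   tri [0.3709 0.3235 0.0356] 0.016820945770695605
soap_dish side 0.97 [271. 252.] [0.6935 0.1552 0.04  ]
soap_dish top 0.62 [199. 268.] [0.6908 0.1495 0.04  ]
   tri [0.6942 0.1514 0.0358] 0.005065424201800596
pill_box side 0.61 [226. 311.] [ 0.6956 -0.0847  0.04  ]
pill_box top 0.75 [196. 364.] [ 0.692  -0.0808  0.04  ]
   tri [ 0.6913 -0.0802  0.0446] 0.0012035454748748277
```

View pics/z.png

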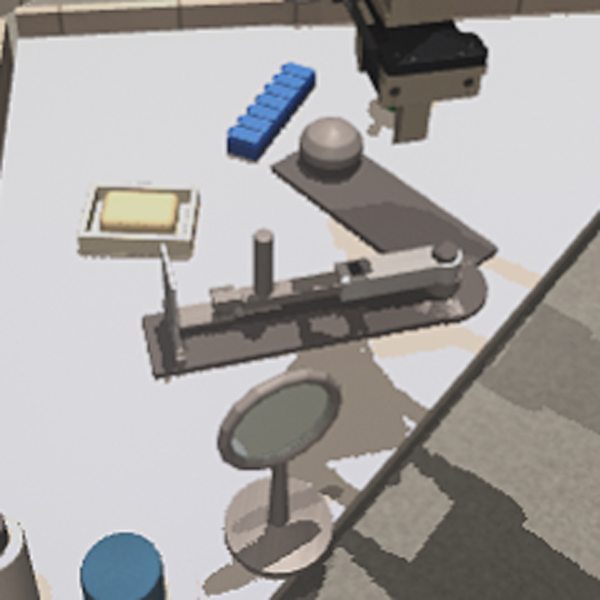

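The arm stands over the catch with the button up and the gripper clear. The bystanders are where they were.

```bash
python3 -c "
from cell import *
print(hand_in())"
```

```text
the job is handed in; nothing more can be done
None
```

The call bell is set and the job is handed in, at about 22 s of the 54 s allowed; the hand-in reported no verdict. I gripped the pull post and slid the arm out until it locked. I then drew it back along its arc to about 1.18 rad, eased it onto the catch, opened the gripper and lifted clear.

**Checks that agreed**
- **Lock:** a tug outward and a push inward were both resisted, at about 7–8 N. The dark lock button shows above the tube.
- **Catch:** the pull on the gripper fell to zero at an estimated swing of about 1.10 rad. The arm stayed there after release and after I lifted clear.
- **Soap dish and pill box:** before-and-after positions match within about 10 mm, which is the measuring noise. The gripper never came near either of them.

**Checks that failed or disagreed**
- **Trip paddle:** the last top view gave a bad fix on it, a false match near the pill box. The side view was consistent with the earlier position.
- **Magnifier:** the top view put it about 15 mm from its first position, but the two cameras disagreed by 17 mm. The side view showed about 4 mm, so I take this as detector error.
- **Brush cup:** the last side view did not detect it. The top view had it within about 6 mm.
- **Catch angle:** I did not measure it directly. I inferred it from the resting angle and the force.

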